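# Park the index plunger and run the plate slide to its loading end

## Task

Unlock the plate slide so it can be loaded: pull the red T-knob of the index plunger up, twist it clockwise (seen from above) until it meets its stop, and let it down gently into the rest notch so that it stays retracted when you let go; do not force it against its stops or let it snap down. Once it rests there by itself, slide the carriage (it has a black post to hold) all the way to the red bumpers and let go, with the plunger still parked. Leave the ink tins and the jar where they are.

Things in the scene. Friction and masses are not known exactly. Their poses are not given: they have to be found in the camera images.
- jig: The plate slide's grey base, 190 x 320 x 14 mm, screwed down; origin at the middle of its underside. Its x axis points across the slide away from the robot, its y axis along the two aluminium guide rails toward the loading end, where two small red bumpers stand. Both are level; the slide's yaw differs at each start.
- carriage (a joint): Travel of the steel carriage (152 x 190 x 14 mm, top at z = 29 mm, with a copper plate on its far half) along the base's +y axis, m: 0 where the plunger locks it (1.5 mm of play), 0.090 against the red bumpers. Sliding friction about 2.5 N plus light drag.
- post_grip (a point): Centre of the upright black round post on the carriage, 18 mm thick; this point is 11 mm under its top and 39 mm above its foot. Pushing or pulling it along the base's y axis moves the carriage.
- knob_grip (a point): Grip point of the red T-knob of the plunger, on the vertical plunger axis: the bar is 48 mm long along this frame's x, 14 mm thick along y and 32 mm tall (from 18 mm below this point to 14 mm above). It rises and turns with the knob. 100 mm from the post along -y of the base. With the plunger down, a collar of 45 mm diameter stands round the stem with its top 27 mm below this point.
- plunger (a joint): Lift of the plunger, m: 0 fully down (its 10 mm pin locks the carriage to the base), about 0.0105 when the brass cross key rests in the rest notches of the collar, 0.013 when it rests on the rim beside them (not parked), 0.017 at the hard upper stop. The spring pulls it down with 7 N at 0, 13 N at 0.017. Lifted between 0.0140 and 0.0165 the knob turns freely above the rim.
- knob (a joint): Twist of the knob relative to the carriage, rad, growing clockwise seen from above; 0 when the bar lies along the base's x axis; it starts between 0 and 0.12. Below the bar and parallel to it is a square brass cross key, 5 mm thick, 20 mm to either side, which lies in the collar's open windows while the plunger is down: lift before twisting. Parked it reads 0.63 to 1.48, depending on the collar.
- tbar: The red T-knob with its cross key, one rigid part; origin on the plunger axis, 66 mm below the grip point. Its key or inner shoulder must not press on the collar or housing with more than 50 N (a twist of 0.7 N m at the stop; 0.2 N m is plain to feel), and it must not snap down: let go more than about 1.5 mm above its seat it drops faster than the 0.5 m/s allowed.
- housing: Round dark plunger housing, 56 mm wide; origin on the plunger axis at the carriage's top. Its aluminium collar is clamped at an angle that differs each time and is not measured: the rest notches (yellow floors) lie at a twist of 0.67 to 1.44 rad. Each ends in a tall stop, met about 0.04 rad past the notch's middle; held lightly against it, the key goes straight down into the notch.
- ink_tin_red: Bystander: tin of red ink, 70 x 70 x 48 mm, origin at the middle of its underside.
- ink_tin_blue: Bystander: tin of blue ink, 70 x 70 x 45 mm, origin at the middle of its underside.
- jar: Bystander: glass jar, 74 x 74 x 102 mm, origin at the middle of its underside.

How it is judged:
On the way, in this order (a step that is already met when the one before it is completed fails the run):
1. the plunger rests in the rest notch by itself, knob released, with the carriage still at its start (value of joint plunger between 0.0095 and 0.0122 m and value of joint knob above 0.55 rad and contact force between the fingers and tbar below 0.3 N and value of joint carriage below 0.02 m), for 0.2 s.
2. the carriage is at the bumpers with the plunger parked (value of joint carriage above 0.086 m and value of joint plunger between 0.0095 and 0.0122 m), for 0.2 s.
At the end, for the whole second after the job is handed in: The carriage stands within 4 mm of the red bumpers, at rest, and the plunger is parked: its cross key is seated in the rest notches (lift 9.5 to 12.2 mm, twisted clockwise past 0.55 rad), not merely on the rim (all of step 2 and value of joint knob above 0.55 rad and velocity of joint carriage below 0.005 m/s); the robot touches nothing.
It fails at once if the knob's cross key or shoulder is pressed on the collar or housing with more than 50 N (forced) (contact force between tbar and housing above 50 N).
It fails at once if the plunger snaps down (faster than 0.5 m/s) (velocity of joint plunger below -0.5 m/s).
It fails at once if a bystander (ink tin or jar) is moved more than 20 mm (distance of any of ink_tin_red, ink_tin_blue, jar from where it was at the start of the episode above 0.02 m).
It also fails if it takes over 72 s, if anything falls off the work surface, if the arm or the gripper's body presses on something with over 40 N, if the wrist force passes 120 N, or if a joint passes its speed limit or range.

## Robot

A 6-joint arm with a two-finger parallel gripper is mounted at the origin on a cart in front of the work surface, level with it; the furniture and walls round the work are solid. World frame = base frame: x ahead of the robot, y to its left, z up, the work surface at z = 0. Lengths are in m, angles in rad, forces in N, time in s.
With the tool pointing down it reaches from about 0.325 to 0.9 m from the base axis. Payload 3.5 kg.
Tool frame: the origin (TCP) lies where the fingers leave the gripper's body, on its centre line; the fingertips stand 73 mm ahead of it and the grasp point (between the pads) lies 54 mm ahead of it; z points along the fingers, y is the direction in which the jaws open and shut (so a half turn about z gives the same grasp; the last joint's range is limited). The gripper opens to 85 mm and grips with 20 to 120 N. Pads are 22 mm wide; open, the fingers measure 114 mm over their backs; the gripper's body (76 mm by 85 mm) begins 54 mm behind the grasp point. The pads swing forward as they close: fully open they stand 13 mm farther back than shut.
Start: joints at [-1.437, 0.276, -0.026, 1.268, 0, 1.467], TCP at [0.147, -0.608, 0.304] pointing down, gripper open.
Joint ranges: [-3.12, 3.12], [-0.85, 1.88], [-1.08, 1.24], [-1.95, 2.15], [-1.57, 1.53], [-3.14, 3.14]. Speed limits (rad/s): [2.57, 2.57, 3.14, 3.14, 3.14, 3.14].

## Interface

Orientations are given as a rotation vector (axis times angle).
In Python, from cell import get_obs, camera, finish_job gives the robot as it stands.
- The arm moves only by the tool drive_tool, never from a script. Its argument "steps" is a list of rows, each an object with "travel": the shift along the world's x, y, z in units of 30 mm (1.0 is 30 mm), a list of three; "angular": the turn, a rotation vector about the world's x, y, z in units of 5 degrees (1.0 is 5 degrees), a list of three; "hand": the opening, from 0 (shut) to 1 (fully open). In form: [{"travel": [dx, dy, dz], "angular": [ax, ay, az], "hand": hand}, ...]. A call has exactly 5 rows; each row shifts and turns the commanded pose from where the row before left it; what a row does not reach is not made up. A row lasts 1/12 s, in which the tool goes at most 41.7 mm and 7.16 degrees, less where a joint would pass 70% of its speed; a pose out of reach is approached as far as the arm can. A call is refused whole if a number of a shift passes 1 or a number of a turn 1, either way. A call with a gripper value outside its range is refused whole. The fingers move at their own pace and stop on an object; the grip force is fixed at half the most. Time passes only in rows, so rows that do not move let the fingers close, or fill a call up. It gives the time, the measured TCP pose, the force and the opening at its end, in the units of the state.
- get_obs(): the state, without advancing time (a new reading comes with each control period).
- camera(name): name is "scene" or "top" or "wrist"; returns a dict with "image" (400x640x3 uint8, red, green, blue), "camera_matrix" (3x3 intrinsics, pixels), "cam_to_world" (4x4, takes a point from camera to world coordinates). Camera axes: x right, y down, z forward; pixel columns grow to the right and rows downward; lengths in m; the calibration is good to about 2 mm. The wrist camera is an equidistant fisheye: a pixel r from the principal point sees the ray r / f radians off the axis. A picture is of the moment at which its call begins. There is no depth.
- finish_job(): hands the job in, once; it reports no verdict.
The state is a dict: "time_s": time; "joint_pos": joint angles; "qvel": joint speeds; "tau": joint torques, N m; "position": TCP position; "ee_rot": TCP orientation; "wrist_force": force on the tool from outside, world axes, zero at the start; "wrist_torque": the same for the moment, N m; "finger_gap": opening from 0.0 (shut) to 1.0 (fully open).
Only numpy, scipy, OpenCV 4.12 (cv2) and the standard library are available. Lean on these libraries where they do the work, as an engineer would, in place of code of your own. Each camera call takes 0.05 s, during which the arm holds its last target. There are 200 camera calls.

## Working session

There is one attempt and no reset: what is moved stays moved. The work goes in short steps, Python scripts to look and compute and a tool call to move; the robot and the scene stay as the last step left them, time stands still between calls to the robot, and variables do not carry over. Pictures are saved under pics/ and viewed, about 8 in all and at most 12, crops included, and the job is handed in when it is done.

Besides the shell and the picture viewer there is one more tool, called after "Call:" in YAML: its name, and indented under it one key for each argument. drive_tool: Moves the arm, as the interface text tells. Its arguments: {"type":"object","properties":{"steps":{"type":"array","items":{"type":"object","properties":{"travel":{"type":"array","items":{"type":"number"}},"angular":{"type":"array","items":{"type":"number"}},"hand":{"type":"number"}}}}},"required":["steps"]}

```bash
mkdir -p pics; cat > h.py <<'E'
import numpy as np,cv2
from cell import get_obs,camera,finish_job
np.set_printoptions(precision=4,suppress=True)
def ray(c,px):
    K=c["camera_matrix"];T=c["cam_to_world"]
    d=np.linalg.inv(K)@np.array([px[0],px[1],1.]);return T[:3,3],T[:3,:3]@d
def atz(c,px,z):
    o,d=ray(c,px);return o+d*(z-o[2])/d[2]
def save(c,n,crop=None,s=1):
    im=c["image"]
    if crop: x0,y0,x1,y1=crop;im=im[y0:y1,x0:x1]
    im=cv2.resize(im,None,fx=s,fy=s,interpolation=cv2.INTER_CUBIC)
    cv2.imwrite("pics/"+n,im[:,:,::-1])
E
python3 - <<'E'
from h import *
import pickle
o=get_obs();print({k:np.array(v) for k,v in o.items()})
cs={n:camera(n) for n in("top","scene")}
pickle.dump(cs,open("c0.pkl","wb"))
for n in cs: save(cs[n],n+"0.png");print(cs[n]["cam_to_world"],cs[n]["camera_matrix"])
E
```

```text
{'time_s': array(0.), 'joint_pos': array([-1.4374,  0.2771, -0.0279,  1.268 ,  0.    ,  1.4674]), 'qvel': array([-0.0006, -0.0001,  0.0016, -0.0009,  0.0014,  0.0002]), 'tau': array([ -0.0009, -44.551 ,  29.5203,   0.0164,   0.    ,   0.    ]), 'position': array([ 0.1465, -0.607 ,  0.3027]), 'ee_rot': array([-3.1174, -0.3707,  0.    ]), 'wrist_force': array([ 0.3905, -0.4164,  0.2919]), 'wrist_torque': array([ 0.026 ,  0.0181, -0.0025]), 'finger_gap': array(0.9975)}
[[-0.0021 -0.9846  0.1747  0.369 ]
 [-1.      0.0015 -0.0039  0.0251]
 [ 0.0036 -0.1747 -0.9846  1.3168]
 [ 0.      0.      0.      1.    ]] [[370.1516   0.     318.6613]
 [  0.     370.1516 199.7239]
 [  0.       0.       1.    ]]
[[-0.9087 -0.2048  0.3637 -0.0547]
 [-0.4172  0.4708 -0.7773  1.424 ]
 [-0.012  -0.8581 -0.5133  1.0031]
 [ 0.      0.      0.      1.    ]] [[510.2439   0.     327.3383]
 [  0.     510.2439 196.5678]
 [  0.       0.       1.    ]]
```

View pics/top0.png

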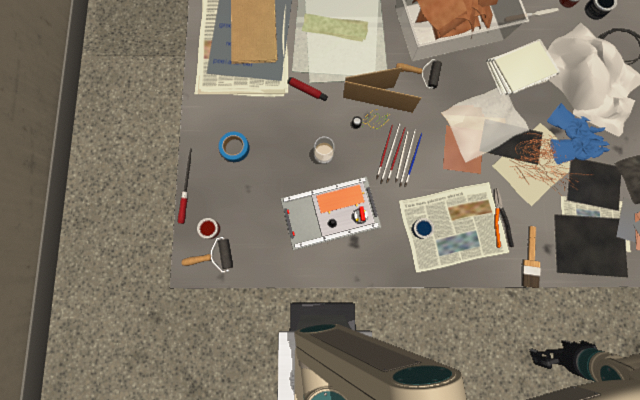

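View pics/scene0.png

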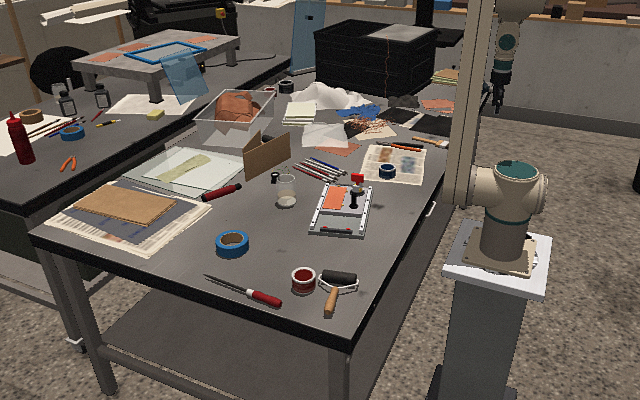

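The slide is in the top view at about (330,213), with its bumpers to the left (+y). The red knob is at (361,214), the post at (333,223), the blue tin at (424,228) and the jar at (323,150). I'll enlarge that area.

```bash
python3 - <<'E'
from h import *
import pickle
c=pickle.load(open("c0.pkl","rb"))
save(c["top"],"crop0.png",(275,165,395,255),6.6)
E
```

```text
(no output)
```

View pics/crop0.png

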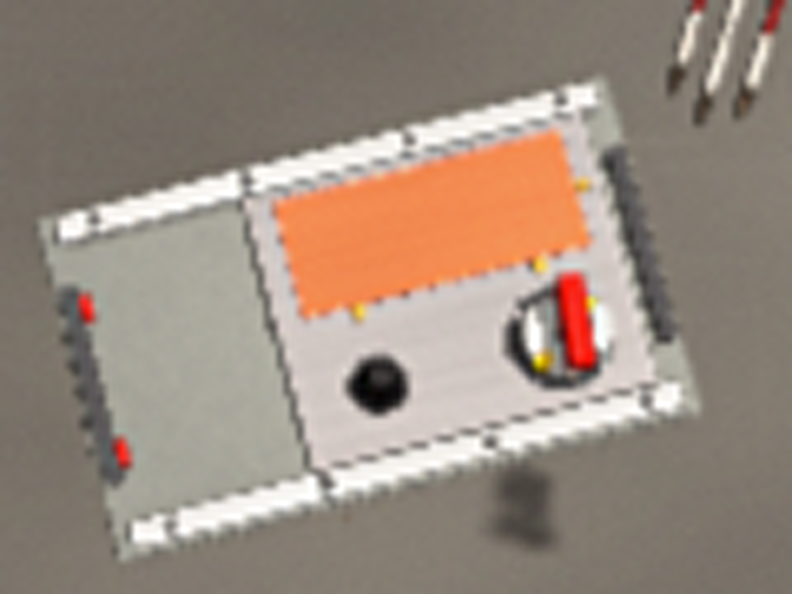

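```bash
python3 - <<'E'
from h import *
import pickle
c=pickle.load(open("c0.pkl","rb"));t=c["top"];s=c["scene"]
f=lambda u,v:(275+(u+.5)/6.6-.5,165+(v+.5)/6.6-.5)
P=[atz(t,f(*p),.014) for p in[(40,215),(605,78),(700,408),(120,560)]]
print("base",np.array(P),np.mean(P,0))
for a,b in((0,1),(1,2),(2,3),(3,0)):d=P[b]-P[a];print(np.linalg.norm(d),np.degrees(np.arctan2(d[1],d[0])))
post=atz(t,f(380,377),.079);print("post",post)
for z in(.09,.1,.11,.12,.13):
    k=atz(t,f(576,320),z);print(z,k,post[:2]-k[:2],np.linalg.norm(post-k-[0,0,.079-z]))
im=s["image"].astype(int)
m=(im[...,0]>150)&(im[...,1]<70)&(im[...,2]<70);m[:160]=0;m[200:]=0
ys,xs=np.nonzero(m);k=(xs>335)&(xs<380);ys,xs=ys[k],xs[k]
print("scene red",xs.min(),xs.max(),ys.min(),ys.max(),xs.mean(),ys.mean())
for y in range(ys.min(),ys.max()+1):print(y,xs[ys==y].min(),xs[ys==y].max())
def proj(c,p):
    T=np.linalg.inv(c["cam_to_world"]);q=c["camera_matrix"]@(T[:3,:3]@p+T[:3,3]);return q[:2]/q[2]
for z in(.09,.1,.11,.12,.13):print(z,proj(s,atz(t,f(576,320),z)))
for n,p in(("post",post),):print(proj(s,p))
E
```

```text
base [[ 0.6098  0.1559  0.014 ]
 [ 0.6857 -0.1523  0.014 ]
 [ 0.5042 -0.1987  0.014 ]
 [ 0.4242  0.1107  0.014 ]] [ 0.556  -0.0211  0.014 ]
0.3174975882051421 -76.17046168605849
0.18726482628217048 -165.65490401736292
0.3196537825062731 104.50680391430387
0.1910361566851129 13.694920641493528
post [ 0.5136 -0.025   0.079 ]
0.09 [ 0.5412 -0.1242  0.09  ] [-0.0276  0.0992] 0.102949746513383
0.1 [ 0.5398 -0.123   0.1   ] [-0.0262  0.098 ] 0.10140622225630941
0.11 [ 0.5384 -0.1217  0.11  ] [-0.0248  0.0967] 0.09987339606004021
0.12 [ 0.537  -0.1205  0.12  ] [-0.0234  0.0955] 0.098351768118213
0.13 [ 0.5356 -0.1193  0.13  ] [-0.022   0.0943] 0.09684186629002589
scene red 352 362 173 175 357.0 173.95454545454547
173 352 357
174 352 362
175 358 362
0.09 [358.5169 178.3452]
0.1 [358.8015 176.1886]
0.11 [359.088  174.0169]
0.12 [359.3766 171.8298]
0.13 [359.6673 169.6273]
[355.3548 194.9671]
```

Knob top comes out at z≈0.108, so the grip point is at about (0.5385, -0.122, 0.095). Slide yaw is about 14°. Joint 6 only has room for the clockwise twist if I turn the tool half a turn CCW first, so I'll do that on the way over.

Call:
drive_tool:
  steps:
    - {"travel": [0.373,0.462,-0.05],"angular": [0,0,1],"hand": 1}
    - {"travel": [0.373,0.462,-0.05],"angular": [0,0,1],"hand": 1}
    - {"travel": [0.373,0.462,-0.05],"angular": [0,0,1],"hand": 1}
    - {"travel": [0.373,0.462,-0.05],"angular": [0,0,1],"hand": 1}
    - {"travel": [0.373,0.462,-0.05],"angular": [0,0,1],"hand": 1}

```text
time_s: 0.52
position: [0.2029, -0.5372, 0.2957]
ee_rot: [-2.962, -1.043, -0.0]
wrist_force: [-0.4, -0.3, -0.2]
finger_gap: 0.999
```

Call:
drive_tool:
  steps:
    - {"travel": [0.373,0.462,-0.05],"angular": [0,0,1],"hand": 1}
    - {"travel": [0.373,0.462,-0.05],"angular": [0,0,1],"hand": 1}
    - {"travel": [0.373,0.462,-0.05],"angular": [0,0,1],"hand": 1}
    - {"travel": [0.373,0.462,-0.05],"angular": [0,0,1],"hand": 1}
    - {"travel": [0.373,0.462,-0.05],"angular": [0,0,1],"hand": 1}

```text
time_s: 0.93
position: [0.2588, -0.4679, 0.2883]
ee_rot: [-2.666, -1.66, -0.0]
wrist_force: [0.4, 0.9, -0.3]
finger_gap: 1.0
```

Motion is tracking exactly as commanded.

Call:
drive_tool:
  steps:
    - {"travel": [0.373,0.462,-0.05],"angular": [0,0,1],"hand": 1}
    - {"travel": [0.373,0.462,-0.05],"angular": [0,0,1],"hand": 1}
    - {"travel": [0.373,0.462,-0.05],"angular": [0,0,1],"hand": 1}
    - {"travel": [0.373,0.462,-0.05],"angular": [0,0,1],"hand": 1}
    - {"travel": [0.373,0.462,-0.05],"angular": [0,0,1],"hand": 1}

```text
time_s: 1.35
position: [0.3147, -0.3986, 0.2808]
ee_rot: [-2.244, -2.198, -0.0]
wrist_force: [0.9, 0.3, 0.1]
finger_gap: 0.997
```

Call:
drive_tool:
  steps:
    - {"travel": [0.373,0.462,-0.05],"angular": [0,0,1],"hand": 1}
    - {"travel": [0.373,0.462,-0.05],"angular": [0,0,1],"hand": 1}
    - {"travel": [0.373,0.462,-0.05],"angular": [0,0,1],"hand": 1}
    - {"travel": [0.373,0.462,-0.05],"angular": [0,0,1],"hand": 1}
    - {"travel": [0.373,0.462,-0.05],"angular": [0,0,1],"hand": 1}

```text
time_s: 1.77
position: [0.3706, -0.3293, 0.2734]
ee_rot: [-1.715, -2.631, -0.0]
wrist_force: [0.1, 0.1, 0.3]
finger_gap: 1.0
```

Call:
drive_tool:
  steps:
    - {"travel": [0.373,0.462,-0.05],"angular": [0,0,1],"hand": 1}
    - {"travel": [0.373,0.462,-0.05],"angular": [0,0,1],"hand": 1}
    - {"travel": [0.373,0.462,-0.05],"angular": [0,0,1],"hand": 1}
    - {"travel": [0.373,0.462,-0.05],"angular": [0,0,1],"hand": 1}
    - {"travel": [0.373,0.462,-0.05],"angular": [0,0,1],"hand": 1}

```text
time_s: 2.18
position: [0.4265, -0.2601, 0.2659]
ee_rot: [-1.105, -2.94, -0.0]
wrist_force: [0.4, -0.1, 0.1]
finger_gap: 1.001
```

Call:
drive_tool:
  steps:
    - {"travel": [0.373,0.462,-0.05],"angular": [0,0,1],"hand": 1}
    - {"travel": [0.373,0.462,-0.05],"angular": [0,0,1],"hand": 1}
    - {"travel": [0.373,0.462,-0.05],"angular": [0,0,1],"hand": 1}
    - {"travel": [0.373,0.462,-0.05],"angular": [0,0,1],"hand": 1}
    - {"travel": [0.373,0.462,-0.05],"angular": [0,0,1],"hand": 1}

```text
time_s: 2.6
position: [0.4824, -0.1908, 0.2584]
ee_rot: [-0.442, -3.109, -0.001]
wrist_force: [0.9, -0.7, 0.1]
finger_gap: 1.002
```

Call:
drive_tool:
  steps:
    - {"travel": [0.373,0.462,-0.05],"angular": [0,0,1],"hand": 1}
    - {"travel": [0.373,0.462,-0.05],"angular": [0,0,1],"hand": 1}
    - {"travel": [0.373,0.462,-0.05],"angular": [0,0,1],"hand": 1}
    - {"travel": [0.373,0.462,-0.05],"angular": [0,0,1],"hand": 1}
    - {"travel": [0.373,0.462,-0.05],"angular": [0,0,1],"hand": 1}

```text
time_s: 3.02
position: [0.5384, -0.1216, 0.2508]
ee_rot: [0.241, -3.131, -0.001]
wrist_force: [0.3, -0.0, 0.7]
finger_gap: 1.0
```

```bash
cat >> h.py <<'E'
from scipy.spatial.transform import Rotation as R
def wray(c,px):
    K=c["camera_matrix"];d=np.array([(px[0]-K[0,2]),(px[1]-K[1,2])]);r=np.hypot(*d);a=r/K[0,0]
    v=np.array([*(np.sin(a)*d/max(r,1e-9)),np.cos(a)]);T=c["cam_to_world"];return T[:3,3],T[:3,:3]@v
def wz(c,px,z):
    o,d=wray(c,px);return o+d*(z-o[2])/d[2]
def wproj(c,p):
    T=np.linalg.inv(c["cam_to_world"]);q=T[:3,:3]@p+T[:3,3];r=np.hypot(q[0],q[1]);a=np.arctan2(r,q[2]);K=c["camera_matrix"]
    return K[:2,2]+K[0,0]*a*q[:2]/r
def yaw(o): 
    m=R.from_rotvec(o["ee_rot"]).as_matrix();return np.degrees(np.arctan2(m[1,0],m[0,0]))
E
python3 - <<'E'
from h import *
import pickle
c=camera("wrist");pickle.dump(c,open("w1.pkl","wb"));save(c,"w1.png")
o=get_obs();print(o["position"],yaw(o),o["joint_pos"],c["camera_matrix"][0],c["cam_to_world"])
print(wproj(c,np.array([.5385,-.122,.109])))
E
```

```text
[ 0.54   -0.1197  0.2506] -170.88572947143763 [-0.336   0.1842 -0.2593  1.1274  0.0025 -0.4951] [309.7069   0.     318.0115] [[-0.1529  0.949   0.2757  0.469 ]
 [ 0.9882  0.1466  0.0433 -0.1324]
 [ 0.0006  0.2791 -0.9603  0.32  ]
 [ 0.      0.      0.      1.    ]]
[317.378  207.9895]
```

View pics/w1.png

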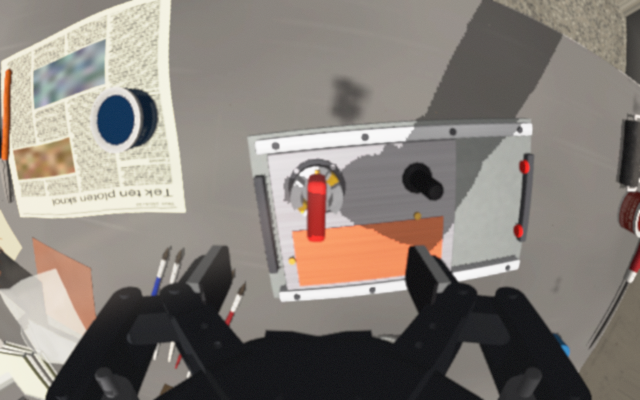

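Wrist view: the bar lies almost vertical in the image around (316,209), against a predicted (317,208), so the position agrees. Next is a crop for the bar angle and the notches.

```bash
python3 - <<'E'
from h import *
import pickle
c=pickle.load(open("w1.pkl","rb"));save(c,"w1c.png",(270,150,370,250),6)
im=c["image"].astype(int);m=((im[...,0]>140)&(im[...,1]<75)&(im[...,2]<75)).astype(np.uint8)
m[:150]=0;m[260:]=0;m[:,:280]=0;m[:,350:]=0
pts=cv2.findNonZero(m).reshape(-1,2);print(len(pts),pts.min(0),pts.max(0))
for y in range(pts[:,1].min(),pts[:,1].max()+1,4):
    x=pts[pts[:,1]==y,0];print(y,x.min(),x.max())
E
```

```text
989 [308 180] [325 240]
180 313 316
184 309 325
188 309 325
192 308 324
196 308 324
200 308 324
204 308 324
208 308 324
212 309 324
216 308 324
220 308 323
224 308 323
228 308 324
232 308 324
236 308 323
240 311 321
```

View pics/w1c.png

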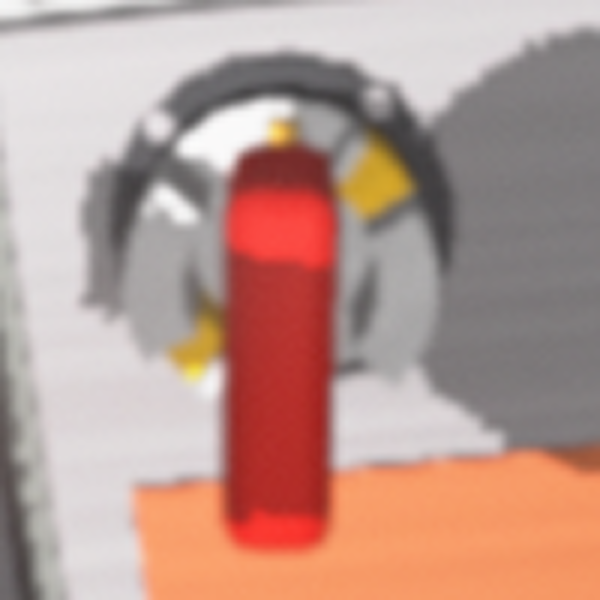

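```bash
python3 - <<'E'
from h import *
import pickle
c=pickle.load(open("w1.pkl","rb"))
f=lambda u,v:(270+(u+.5)/6-.5,150+(v+.5)/6-.5)
a,b=[wz(c,f(*p),.109) for p in((281,188),(278,547))]
d=b-a;print(a,b,(a+b)/2,np.linalg.norm(d),"bar",np.degrees(np.arctan2(d[1],d[0])))
k=(a+b)/2
for p in((375,180),(195,350)):
    q=wz(c,f(*p),.066);d=q-k;print(q,np.hypot(*d[:2]),np.degrees(np.arctan2(d[1],d[0])))
n=[wz(c,p,.029) for p in((268,152),(450,141))];d=n[1]-n[0];print("rail dir",np.degrees(np.arctan2(d[1],d[0])))
n=[wz(c,p,.03) for p in((277,146),(528,130))];d=n[1]-n[0];print("rail dir",np.degrees(np.arctan2(d[1],d[0])))
E
```

```text
[ 0.5189 -0.1257  0.109 ] [ 0.5642 -0.1192  0.109 ] [ 0.5415 -0.1224  0.109 ] 0.04575381792659737 bar 8.233577026937098
[ 0.5259 -0.1115  0.066 ] 0.01910185360049792 144.99761554670866
[ 0.5546 -0.133   0.066 ] 0.01680781595453442 -38.78593632013354
rail dir 103.09085987152204
rail dir 104.3703691967967
```

Call:
drive_tool:
  steps:
    - {"travel": [0.03,-0.01,-0.84],"angular": [0,0,-0.1],"hand": 1}
    - {"travel": [0.02,0,-0.84],"angular": [0,0,0],"hand": 1}
    - {"travel": [0,0,-0.84],"angular": [0,0,0],"hand": 1}
    - {"travel": [0,0,-0.8],"angular": [0,0,0],"hand": 0.8}
    - {"travel": [0,0,0],"angular": [0,0,0],"hand": 0.5}

```text
time_s: 3.48
position: [0.5357, -0.1215, 0.1466]
ee_rot: [0.219, -3.124, -0.006]
wrist_force: [-1.3, 0.2, -1.2]
finger_gap: 0.75
```

```bash
python3 - <<'E'
from h import *
o=get_obs();print(o["position"],yaw(o),o["wrist_force"],o["wrist_torque"],o["finger_gap"])
c=camera("wrist");save(c,"w2.png")
E
```

```text
[ 0.5357 -0.1215  0.1466] -171.9711911948745 [-1.3182  0.1526 -1.1704] [ 0.0307  0.0674 -0.0216] 0.7496161296551513
```

View pics/w2.png

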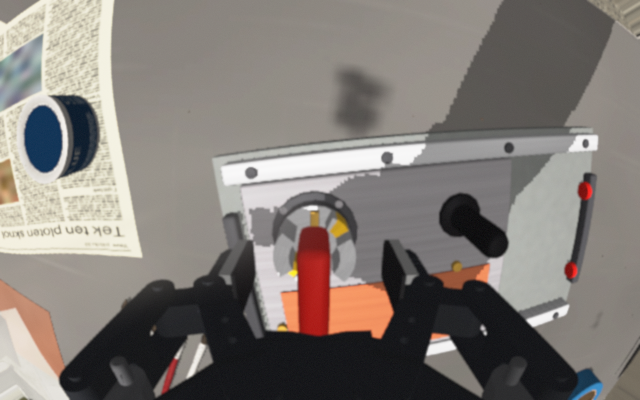

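The bar is between the fingers, at (314,280) with the pads at about x=240 and x=400. I'll let it settle, then close.

Call:
drive_tool:
  steps:
    - {"travel": [0,0,0],"angular": [0,0,0],"hand": 0.35}
    - {"travel": [0,0,0],"angular": [0,0,0],"hand": 0.35}
    - {"travel": [0,0,0],"angular": [0,0,0],"hand": 0.35}
    - {"travel": [0,0,0],"angular": [0,0,0],"hand": 0.35}
    - {"travel": [0,0,0],"angular": [0,0,0],"hand": 0.35}

```text
time_s: 3.95
position: [0.5405, -0.1231, 0.1531]
ee_rot: [-0.221, 3.132, -0.001]
wrist_force: [0.1, 0.4, 0.4]
finger_gap: 0.351
```

Call:
drive_tool:
  steps:
    - {"travel": [0,0,-0.07],"angular": [0,0,0],"hand": 0.25}
    - {"travel": [0,0,0],"angular": [0,0,0],"hand": 0}
    - {"travel": [0,0,0],"angular": [0,0,0],"hand": 0}
    - {"travel": [0,0,0],"angular": [0,0,0],"hand": 0}
    - {"travel": [0,0,0],"angular": [0,0,0],"hand": 0}

```text
time_s: 4.37
position: [0.5399, -0.1228, 0.15]
ee_rot: [-0.221, 3.133, -0.0]
wrist_force: [-0.4, 0.5, 3.8]
finger_gap: 0.152
```

```bash
cat > s.py <<'E'
from h import *
o=get_obs();print(o["time_s"],"pos",o["position"],"yaw",yaw(o),"F",o["wrist_force"],"M",o["wrist_torque"],"gap",o["finger_gap"],"qv",np.abs(o["qvel"]).max())
E
python3 s.py
```

```text
4.3667 pos [ 0.5399 -0.1228  0.15  ] yaw -171.92953869404425 F [-0.3672  0.4757  3.7553] M [ 0.1285  0.0497 -0.0097] gap 0.15169542621017423 qv 0.001241008605165597
```

Call:
drive_tool:
  steps:
    - {"travel": [0,0,0.1],"angular": [0,0,0],"hand": 0}
    - {"travel": [0,0,0.1],"angular": [0,0,0],"hand": 0}
    - {"travel": [0,0,0.1],"angular": [0,0,0],"hand": 0}
    - {"travel": [0,0,0.1],"angular": [0,0,0],"hand": 0}
    - {"travel": [0,0,0],"angular": [0,0,0],"hand": 0}

```text
time_s: 4.78
position: [0.5397, -0.1227, 0.1614]
ee_rot: [0.221, -3.134, -0.0]
wrist_force: [4.4, 0.2, -11.8]
finger_gap: 0.153
```

```bash
python3 s.py
```

```text
4.7833 pos [ 0.5397 -0.1227  0.1614] yaw -171.93190474768159 F [  4.3986   0.2027 -11.7568] M [-0.2078 -1.1151 -0.0151] gap 0.15337811477768282 qv 0.008499309668423091
```

Call:
drive_tool:
  steps:
    - {"travel": [0,0,0.04],"angular": [0,0,0],"hand": 0}
    - {"travel": [0,0,0.04],"angular": [0,0,0],"hand": 0}
    - {"travel": [0,0,0.04],"angular": [0,0,0],"hand": 0}
    - {"travel": [0,0,0],"angular": [0,0,0],"hand": 0}
    - {"travel": [0,0,0],"angular": [0,0,0],"hand": 0}

```text
time_s: 5.2
position: [0.5397, -0.1227, 0.1647]
ee_rot: [0.221, -3.134, -0.0]
wrist_force: [4.5, -0.8, -13.0]
finger_gap: 0.159
```

```bash
python3 s.py
```

```text
5.2 pos [ 0.5397 -0.1227  0.1647] yaw -171.93400957275927 F [  4.4679  -0.7817 -12.9746] M [-0.2598 -1.227  -0.0035] gap 0.1588732515157835 qv 0.0015510332213919272
```

Call:
drive_tool:
  steps:
    - {"travel": [0,0,0.02],"angular": [0,0,-0.5],"hand": 0}
    - {"travel": [0,0,0],"angular": [0,0,-0.8],"hand": 0}
    - {"travel": [0,0,0],"angular": [0,0,-0.8],"hand": 0}
    - {"travel": [0,0,0],"angular": [0,0,-0.8],"hand": 0}
    - {"travel": [0,0,0],"angular": [0,0,-0.5],"hand": 0}

```text
time_s: 5.62
position: [0.5397, -0.1222, 0.1652]
ee_rot: [-0.249, -3.131, -0.003]
wrist_force: [5.5, 0.0, -13.6]
finger_gap: 0.155
```

```bash
python3 s.py
```

```text
5.6167 pos [ 0.5397 -0.1222  0.1652] yaw 170.91445974193036 F [  5.5316   0.0292 -13.5951] M [ 0.0975 -1.3055  0.0187] gap 0.15467996868990275 qv 0.49051823196488215
```

Call:
drive_tool:
  steps:
    - {"travel": [0,0,0],"angular": [0,0,-0.7],"hand": 0}
    - {"travel": [0,0,0],"angular": [0,0,-0.7],"hand": 0}
    - {"travel": [0,0,0],"angular": [0,0,-0.6],"hand": 0}
    - {"travel": [0,0,0],"angular": [0,0,-0.5],"hand": 0}
    - {"travel": [0,0,0],"angular": [0,0,-0.3],"hand": 0}

```text
time_s: 6.03
position: [0.5398, -0.1218, 0.1652]
ee_rot: [-0.626, -3.078, -0.004]
wrist_force: [6.5, 1.6, -13.5]
finger_gap: 0.155
```

```bash
python3 s.py
```

```text
6.0333 pos [ 0.5398 -0.1218  0.1652] yaw 156.9978735516545 F [  6.4902   1.5778 -13.481 ] M [ 0.3053 -1.41    0.0391] gap 0.15525861839868693 qv 0.2918182527942735
```

Call:
drive_tool:
  steps:
    - {"travel": [0,0,0],"angular": [0,0,-0.4],"hand": 0}
    - {"travel": [0,0,0],"angular": [0,0,-0.4],"hand": 0}
    - {"travel": [0,0,0],"angular": [0,0,-0.4],"hand": 0}
    - {"travel": [0,0,0],"angular": [0,0,-0.3],"hand": 0}
    - {"travel": [0,0,0],"angular": [0,0,-0.1],"hand": 0}

```text
time_s: 6.45
position: [0.5399, -0.1216, 0.1652]
ee_rot: [-0.838, -3.027, -0.005]
wrist_force: [5.9, 2.7, -13.8]
finger_gap: 0.157
```

```bash
python3 s.py
```

```text
6.45 pos [ 0.5399 -0.1216  0.1652] yaw 149.0546699180911 F [  5.8649   2.678  -13.7671] M [ 0.3919 -1.4228 -0.0885] gap 0.15747677141890473 qv 0.0850976001538928
```

Call:
drive_tool:
  steps:
    - {"travel": [0,0,0],"angular": [0,0,-0.2],"hand": 0}
    - {"travel": [0,0,0],"angular": [0,0,-0.2],"hand": 0}
    - {"travel": [0,0,0],"angular": [0,0,-0.2],"hand": 0}
    - {"travel": [0,0,0],"angular": [0,0,0],"hand": 0}
    - {"travel": [0,0,0],"angular": [0,0,0],"hand": 0}

```text
time_s: 6.87
position: [0.5399, -0.1215, 0.1652]
ee_rot: [-0.915, -3.005, -0.006]
wrist_force: [7.0, 2.2, -13.6]
finger_gap: 0.155
```

```bash
python3 s.py
```

```text
6.8667 pos [ 0.5399 -0.1215  0.1652] yaw 146.11376216215336 F [  7.0482   2.1675 -13.6048] M [ 0.432  -1.4389  0.0085] gap 0.15527645931426756 qv 0.000624882504537236
```

Call:
drive_tool:
  steps:
    - {"travel": [0,0,0],"angular": [0,0,-0.2],"hand": 0}
    - {"travel": [0,0,0],"angular": [0,0,-0.2],"hand": 0}
    - {"travel": [0,0,0],"angular": [0,0,-0.15],"hand": 0}
    - {"travel": [0,0,0],"angular": [0,0,0],"hand": 0}
    - {"travel": [0,0,0],"angular": [0,0,0],"hand": 0}

```text
time_s: 7.28
position: [0.54, -0.1214, 0.1652]
ee_rot: [-0.987, -2.982, -0.006]
wrist_force: [7.4, 2.6, -14.4]
finger_gap: 0.154
```

```bash
python3 s.py
```

```text
7.2833 pos [ 0.54   -0.1214  0.1652] yaw 143.36498483313858 F [  7.4297   2.6066 -14.3835] M [ 0.51   -1.5376  0.0467] gap 0.15444316862108534 qv 0.0019188215035883752
```

Heading is -36.6° and still turning freely.

Call:
drive_tool:
  steps:
    - {"travel": [0,0,0],"angular": [0,0,-0.2],"hand": 0}
    - {"travel": [0,0,0],"angular": [0,0,-0.2],"hand": 0}
    - {"travel": [0,0,0],"angular": [0,0,-0.1],"hand": 0}
    - {"travel": [0,0,0],"angular": [0,0,0],"hand": 0}
    - {"travel": [0,0,0],"angular": [0,0,0],"hand": 0}

```text
time_s: 7.7
position: [0.54, -0.1214, 0.1652]
ee_rot: [-1.052, -2.96, -0.006]
wrist_force: [6.0, 3.1, -13.7]
finger_gap: 0.155
```

```bash
python3 s.py
```

```text
7.7 pos [ 0.54   -0.1214  0.1652] yaw 140.86730158586587 F [  5.9851   3.0914 -13.7152] M [ 0.5292 -1.497  -0.0167] gap 0.15523103446692868 qv 0.0017994932032816386
```

Call:
drive_tool:
  steps:
    - {"travel": [0,0,0],"angular": [0,0,-0.2],"hand": 0}
    - {"travel": [0,0,0],"angular": [0,0,-0.2],"hand": 0}
    - {"travel": [0,0,0],"angular": [0,0,0],"hand": 0}
    - {"travel": [0,0,0],"angular": [0,0,0],"hand": 0}
    - {"travel": [0,0,0],"angular": [0,0,0],"hand": 0}

```text
time_s: 8.12
position: [0.5401, -0.1214, 0.1652]
ee_rot: [-1.103, -2.941, -0.007]
wrist_force: [6.7, 2.3, -14.3]
finger_gap: 0.154
```

```bash
python3 s.py
```

```text
8.1167 pos [ 0.5401 -0.1214  0.1652] yaw 138.87639790698518 F [  6.6597   2.3472 -14.261 ] M [ 0.5886 -1.6059  0.0056] gap 0.15389372632631013 qv 0.0011487868809678262
```

Call:
drive_tool:
  steps:
    - {"travel": [0,0,0],"angular": [0,0,-0.2],"hand": 0}
    - {"travel": [0,0,0],"angular": [0,0,-0.2],"hand": 0}
    - {"travel": [0,0,0],"angular": [0,0,0],"hand": 0}
    - {"travel": [0,0,0],"angular": [0,0,0],"hand": 0}
    - {"travel": [0,0,0],"angular": [0,0,0],"hand": 0}

```text
time_s: 8.53
position: [0.5401, -0.1212, 0.1652]
ee_rot: [-1.153, -2.922, -0.007]
wrist_force: [6.8, 2.4, -15.0]
finger_gap: 0.157
```

```bash
python3 s.py; python3 - <<'E'
from h import *
c=camera("wrist");save(c,"w3.png",(240,160,400,280),5)
E
```

```text
8.5333 pos [ 0.5401 -0.1212  0.1652] yaw 136.93152262398888 F [  6.7994   2.4147 -14.9717] M [ 0.5654 -1.581   0.2291] gap 0.15704143316191566 qv 0.0012017314485893186
```

View pics/w3.png

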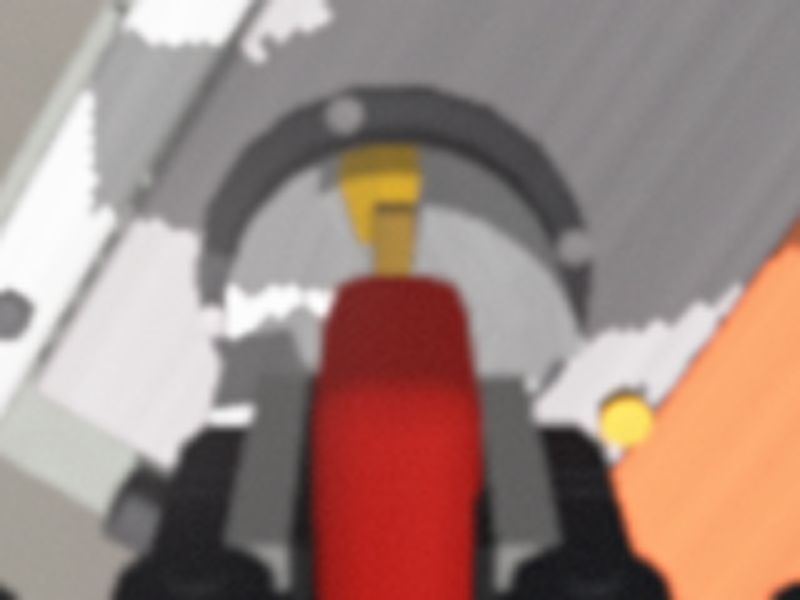

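Stop felt: Mz is 0.23 N·m, and the key sits at the stop edge over the yellow floor (crop (395,235)). Now I lower it gently.

Call:
drive_tool:
  steps:
    - {"travel": [0,0,-0.02],"angular": [0,0,0],"hand": 0}
    - {"travel": [0,0,-0.02],"angular": [0,0,0],"hand": 0}
    - {"travel": [0,0,-0.02],"angular": [0,0,0],"hand": 0}
    - {"travel": [0,0,-0.02],"angular": [0,0,0],"hand": 0}
    - {"travel": [0,0,-0.01],"angular": [0,0,0],"hand": 0}

```text
time_s: 9.0
position: [0.5404, -0.1218, 0.1642]
ee_rot: [1.153, 2.921, 0.004]
wrist_force: [4.1, 3.7, -3.8]
finger_gap: 0.154
```

```bash
python3 s.py
```

```text
9.0 pos [ 0.5404 -0.1218  0.1642] yaw 136.9053031425533 F [ 4.1006  3.6698 -3.8464] M [ 0.8224 -0.8188  0.2547] gap 0.15390467758377993 qv 0.01429680203543026
```

Call:
drive_tool:
  steps:
    - {"travel": [0,0,0],"angular": [0,0,0],"hand": 0}
    - {"travel": [0,0,0],"angular": [0,0,0],"hand": 0}
    - {"travel": [0,0,0],"angular": [0,0,0],"hand": 0}
    - {"travel": [0,0,0],"angular": [0,0,0],"hand": 0}
    - {"travel": [0,0,0],"angular": [0,0,0],"hand": 0}

```text
time_s: 9.42
position: [0.5404, -0.122, 0.1641]
ee_rot: [1.154, 2.921, 0.004]
wrist_force: [3.6, 2.7, -3.6]
finger_gap: 0.153
```

```bash
python3 s.py
```

```text
9.4167 pos [ 0.5404 -0.122   0.1641] yaw 136.8933278147555 F [ 3.6011  2.7348 -3.5769] M [ 0.7617 -0.9166  0.3081] gap 0.15328068944389944 qv 0.0018461468153967745
```

Something is carrying part of the load, either stop friction or the rim. I'll ease the torque a little while still holding.

Call:
drive_tool:
  steps:
    - {"travel": [0,0,0],"angular": [0,0,0.05],"hand": 0}
    - {"travel": [0,0,0],"angular": [0,0,0.05],"hand": 0}
    - {"travel": [0,0,0],"angular": [0,0,0.05],"hand": 0}
    - {"travel": [0,0,0],"angular": [0,0,0],"hand": 0}
    - {"travel": [0,0,0],"angular": [0,0,0],"hand": 0}

```text
time_s: 9.83
position: [0.5403, -0.122, 0.1635]
ee_rot: [1.135, 2.928, 0.004]
wrist_force: [5.4, 3.9, -6.7]
finger_gap: 0.156
```

```bash
python3 s.py
```

```text
9.8333 pos [ 0.5403 -0.122   0.1635] yaw 137.61159041975048 F [ 5.3723  3.9154 -6.7216] M [ 0.6589 -1.1449  0.1612] gap 0.15558788523271874 qv 0.0013481387940340256
```

Friction it was: it dropped 0.6 mm as the torque eased. I'll ease slightly more and keep lowering.

Call:
drive_tool:
  steps:
    - {"travel": [0,0,0],"angular": [0,0,0.05],"hand": 0}
    - {"travel": [0,0,0],"angular": [0,0,0.05],"hand": 0}
    - {"travel": [0,0,-0.02],"angular": [0,0,0],"hand": 0}
    - {"travel": [0,0,-0.01],"angular": [0,0,0],"hand": 0}
    - {"travel": [0,0,0],"angular": [0,0,0],"hand": 0}

```text
time_s: 10.25
position: [0.5403, -0.122, 0.1621]
ee_rot: [1.123, 2.933, 0.004]
wrist_force: [6.1, 3.2, -9.0]
finger_gap: 0.155
```

```bash
python3 s.py
```

```text
10.25 pos [ 0.5403 -0.122   0.1621] yaw 138.1001223263289 F [ 6.0889  3.1872 -8.9763] M [ 0.679  -1.3397  0.0475] gap 0.1553102672119088 qv 0.002028939949747238
```

Lift is about 12 mm, which is below the rim, and Mz is about 0. Lowering continues.

Call:
drive_tool:
  steps:
    - {"travel": [0,0,-0.015],"angular": [0,0,0],"hand": 0}
    - {"travel": [0,0,-0.015],"angular": [0,0,0],"hand": 0}
    - {"travel": [0,0,-0.015],"angular": [0,0,0],"hand": 0}
    - {"travel": [0,0,0],"angular": [0,0,0],"hand": 0}
    - {"travel": [0,0,0],"angular": [0,0,0],"hand": 0}

```text
time_s: 10.67
position: [0.5403, -0.122, 0.1611]
ee_rot: [1.123, 2.933, 0.004]
wrist_force: [5.5, 3.2, -8.4]
finger_gap: 0.153
```

```bash
python3 s.py
```

```text
10.6667 pos [ 0.5403 -0.122   0.1611] yaw 138.09866348346068 F [ 5.4746  3.1725 -8.397 ] M [ 0.6984 -1.2465  0.0836] gap 0.15260795169212274 qv 0.001472311267758824
```

Call:
drive_tool:
  steps:
    - {"travel": [0,0,-0.015],"angular": [0,0,0],"hand": 0}
    - {"travel": [0,0,-0.015],"angular": [0,0,0],"hand": 0}
    - {"travel": [0,0,-0.015],"angular": [0,0,0],"hand": 0}
    - {"travel": [0,0,0],"angular": [0,0,0],"hand": 0}
    - {"travel": [0,0,0],"angular": [0,0,0],"hand": 0}

```text
time_s: 11.08
position: [0.5406, -0.1227, 0.1609]
ee_rot: [1.123, 2.932, 0.001]
wrist_force: [4.4, 4.2, 2.3]
finger_gap: 0.157
```

```bash
python3 s.py
```

```text
11.0833 pos [ 0.5406 -0.1227  0.1609] yaw 138.07959107982 F [4.4054 4.1647 2.3061] M [ 0.7618 -0.6566  0.1228] gap 0.15669305920999263 qv 0.0034910825302410134
```

Seated: the spring load has left the tool, lift is about 10.8 mm and Fz is +2.3 N. Releasing.

Call:
drive_tool:
  steps:
    - {"travel": [0,0,0],"angular": [0,0,0],"hand": 0.3}
    - {"travel": [0,0,0],"angular": [0,0,0],"hand": 0.45}
    - {"travel": [0,0,0],"angular": [0,0,0],"hand": 0.55}
    - {"travel": [0,0,0],"angular": [0,0,0],"hand": 0.55}
    - {"travel": [0,0,0],"angular": [0,0,0],"hand": 0.55}

```text
time_s: 11.5
position: [0.5392, -0.123, 0.1593]
ee_rot: [-1.124, -2.932, 0.001]
wrist_force: [0.3, -0.3, -0.6]
finger_gap: 0.543
```

```bash
python3 s.py; python3 - <<'E'
from h import *
c=camera("wrist");save(c,"w4.png",(220,140,420,290),4)
E
```

```text
11.5 pos [ 0.5392 -0.123   0.1593] yaw 138.0399249379675 F [ 0.2516 -0.3345 -0.586 ] M [-0.0204  0.0047  0.0004] gap 0.5431702439850483 qv 0.005542107748633896
```

View pics/w4.png

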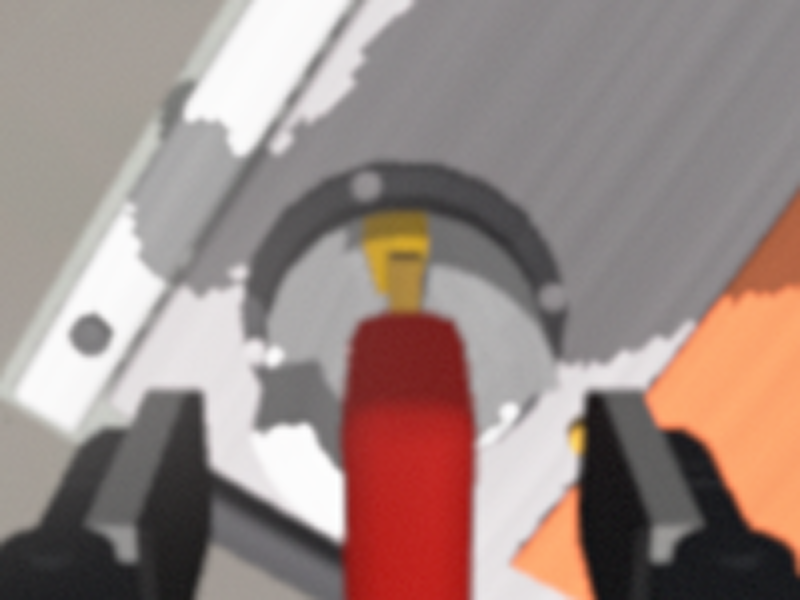

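The key is seated over the yellow floor (crop (405,275)), and wrist force is about 0 with the fingers open. Next I lift clear and go over the post.

Call:
drive_tool:
  steps:
    - {"travel": [0,0,0.3],"angular": [0,0,0],"hand": 0.6}
    - {"travel": [0,0,0.8],"angular": [0,0,0],"hand": 0.6}
    - {"travel": [0,0,0.8],"angular": [0,0,0],"hand": 0.6}
    - {"travel": [-0.2,0.8,0],"angular": [0,0,0],"hand": 0.6}
    - {"travel": [-0.2,0.8,0],"angular": [0,0,0],"hand": 0.6}

```text
time_s: 11.97
position: [0.5297, -0.0756, 0.2196]
ee_rot: [1.126, 2.927, 0.001]
wrist_force: [-0.2, -0.0, 0.7]
finger_gap: 0.604
```

Call:
drive_tool:
  steps:
    - {"travel": [-0.2,0.8,0],"angular": [0,0,0],"hand": 0.6}
    - {"travel": [-0.2,0.83,0],"angular": [0,0,0],"hand": 0.6}
    - {"travel": [0,0,0],"angular": [0,0,0],"hand": 0.6}
    - {"travel": [0,0,0],"angular": [0,0,0],"hand": 0.6}
    - {"travel": [0,0,0],"angular": [0,0,0],"hand": 0.6}

```text
time_s: 12.38
position: [0.5162, -0.0261, 0.2172]
ee_rot: [1.123, 2.933, -0.001]
wrist_force: [-0.7, -0.2, -0.5]
finger_gap: 0.601
```

```bash
python3 s.py; python3 - <<'E'
from h import *
c=camera("wrist");save(c,"w5.png")
print(wproj(c,np.array([.515,-.025,.079])),wproj(c,np.array([.54,-.122,.12])))
E
```

```text
12.3833 pos [ 0.5162 -0.0261  0.2172] yaw 138.08346592750578 F [-0.6866 -0.2009 -0.4915] M [0.0377 0.0197 0.0193] gap 0.6005944529377621 qv 0.01645975131357133
[317.1691 207.3089] [239.936  334.7224]
```

View pics/w5.png

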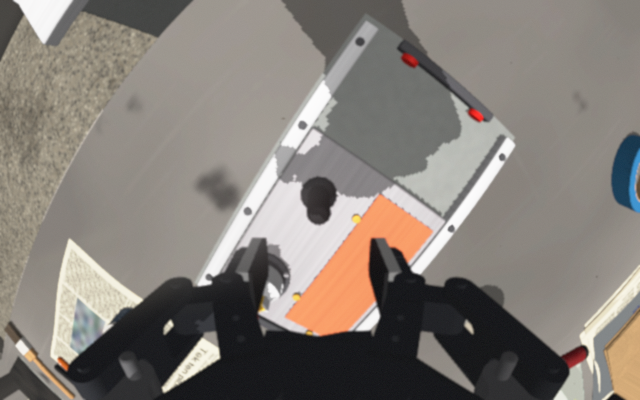

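The post's top is the smaller disc at about (319,213), with its foot flange at (318,192).

```bash
python3 - <<'E'
from h import *
c=camera("wrist")
for p in((319,213),(320,211)):print(wz(c,p,.079))
print(wz(c,(318,192),.031))
E
```

```text
[ 0.5191 -0.0272  0.079 ]
[ 0.5185 -0.0257  0.079 ]
[ 0.5171 -0.0263  0.031 ]
```

Call:
drive_tool:
  steps:
    - {"travel": [0.03,0,-0.9],"angular": [0,0,0],"hand": 0.6}
    - {"travel": [0,0,-0.9],"angular": [0,0,0],"hand": 0.6}
    - {"travel": [0,0,-0.9],"angular": [0,0,0],"hand": 0.6}
    - {"travel": [0,0,-0.45],"angular": [0,0,0],"hand": 0.6}
    - {"travel": [0,0,0],"angular": [0,0,0],"hand": 0.5}

```text
time_s: 12.9
position: [0.5141, -0.0264, 0.1186]
ee_rot: [-1.124, -2.926, 0.003]
wrist_force: [-1.2, -0.6, -0.1]
finger_gap: 0.5
```

Call:
drive_tool:
  steps:
    - {"travel": [0,0,0],"angular": [0,0,0],"hand": 0.3}
    - {"travel": [0,0,0],"angular": [0,0,0],"hand": 0}
    - {"travel": [0,0,0],"angular": [0,0,0],"hand": 0}
    - {"travel": [0,0,0],"angular": [0,0,0],"hand": 0}
    - {"travel": [0,0,0],"angular": [0,0,0],"hand": 0}

```text
time_s: 13.32
position: [0.5174, -0.0266, 0.1234]
ee_rot: [1.124, 2.931, -0.002]
wrist_force: [-1.2, -1.9, 3.6]
finger_gap: 0.188
```

```bash
python3 s.py
```

```text
13.3167 pos [ 0.5174 -0.0266  0.1234] yaw 138.0335582520791 F [-1.18   -1.8997  3.5907] M [-0.5373  0.4011  0.0024] gap 0.18830510625232644 qv 0.003015644040307591
```

The post is gripped. I'll slide along heading 104.1°, about 80 mm first.

Call:
drive_tool:
  steps:
    - {"travel": [-0.03,0.12,0],"angular": [0,0,0],"hand": 0}
    - {"travel": [-0.06,0.25,0],"angular": [0,0,0],"hand": 0}
    - {"travel": [-0.08,0.32,0],"angular": [0,0,0],"hand": 0}
    - {"travel": [-0.08,0.32,0],"angular": [0,0,0],"hand": 0}
    - {"travel": [-0.08,0.32,0],"angular": [0,0,0],"hand": 0}

```text
time_s: 13.73
position: [0.5071, 0.0135, 0.1234]
ee_rot: [1.125, 2.931, -0.003]
wrist_force: [-2.9, -4.7, 4.2]
finger_gap: 0.191
```

```bash
python3 s.py
```

```text
13.7333 pos [0.5071 0.0135 0.1234] yaw 138.01827973317498 F [-2.9303 -4.7181  4.201 ] M [-0.8657  0.4976 -0.072 ] gap 0.1908986275663215 qv 0.22397205318945282
```

The carriage is unlocked and moving freely (about 5 N).

Call:
drive_tool:
  steps:
    - {"travel": [-0.08,0.32,0],"angular": [0,0,0],"hand": 0}
    - {"travel": [-0.08,0.32,0],"angular": [0,0,0],"hand": 0}
    - {"travel": [-0.08,0.32,0],"angular": [0,0,0],"hand": 0}
    - {"travel": [-0.06,0.24,0],"angular": [0,0,0],"hand": 0}
    - {"travel": [-0.03,0.12,0],"angular": [0,0,0],"hand": 0}

```text
time_s: 14.15
position: [0.4967, 0.054, 0.1234]
ee_rot: [1.123, 2.933, -0.001]
wrist_force: [-4.4, -4.3, 5.9]
finger_gap: 0.192
```

Call:
drive_tool:
  steps:
    - {"travel": [-0.02,0.08,0],"angular": [0,0,0],"hand": 0}
    - {"travel": [-0.015,0.06,0],"angular": [0,0,0],"hand": 0}
    - {"travel": [-0.015,0.06,0],"angular": [0,0,0],"hand": 0}
    - {"travel": [0,0,0],"angular": [0,0,0],"hand": 0}
    - {"travel": [0,0,0],"angular": [0,0,0],"hand": 0}

```text
time_s: 14.57
position: [0.4952, 0.0598, 0.1233]
ee_rot: [1.124, 2.933, -0.0]
wrist_force: [-4.3, -1.5, 6.7]
finger_gap: 0.184
```

```bash
python3 s.py
```

```text
14.5667 pos [0.4952 0.0598 0.1233] yaw 138.07961568562882 F [-4.3218 -1.5375  6.7142] M [-0.4009  0.6801 -0.0645] gap 0.18369682055736253 qv 0.0017746734190028789
```

About 89.2 mm travelled. I'll creep on until the bumper is felt.

Call:
drive_tool:
  steps:
    - {"travel": [-0.006,0.025,0],"angular": [0,0,0],"hand": 0}
    - {"travel": [-0.006,0.025,0],"angular": [0,0,0],"hand": 0}
    - {"travel": [0,0,0],"angular": [0,0,0],"hand": 0}
    - {"travel": [0,0,0],"angular": [0,0,0],"hand": 0}
    - {"travel": [0,0,0],"angular": [0,0,0],"hand": 0}

```text
time_s: 14.98
position: [0.495, 0.061, 0.1234]
ee_rot: [1.124, 2.933, -0.001]
wrist_force: [-4.2, -3.0, 7.1]
finger_gap: 0.189
```

```bash
python3 s.py
```

```text
14.9833 pos [0.495  0.061  0.1234] yaw 138.06323068159836 F [-4.2304 -2.9565  7.067 ] M [-0.509   0.734  -0.0605] gap 0.18857961354818242 qv 0.0028893577831152093
```

Call:
drive_tool:
  steps:
    - {"travel": [-0.006,0.025,0],"angular": [0,0,0],"hand": 0}
    - {"travel": [-0.006,0.025,0],"angular": [0,0,0],"hand": 0}
    - {"travel": [-0.006,0.025,0],"angular": [0,0,0],"hand": 0}
    - {"travel": [0,0,0],"angular": [0,0,0],"hand": 0}
    - {"travel": [0,0,0],"angular": [0,0,0],"hand": 0}

```text
time_s: 15.4
position: [0.4947, 0.0623, 0.1234]
ee_rot: [1.124, 2.931, -0.005]
wrist_force: [-3.3, -6.5, 6.7]
finger_gap: 0.189
```

```bash
python3 s.py
```

```text
15.4 pos [0.4947 0.0623 0.1234] yaw 138.02675081540036 F [-3.2853 -6.5373  6.6735] M [-1.2094  0.5337 -0.0744] gap 0.18899214319033056 qv 0.0033727848143790444
```

The force rises and the motion stalls, so the bumpers are reached. Releasing, then lifting away.

Call:
drive_tool:
  steps:
    - {"travel": [0,0,0],"angular": [0,0,0],"hand": 0.3}
    - {"travel": [0,0,0],"angular": [0,0,0],"hand": 0.45}
    - {"travel": [0,0,0],"angular": [0,0,0],"hand": 0.6}
    - {"travel": [0,0,0],"angular": [0,0,0],"hand": 0.6}
    - {"travel": [0,0,0.2],"angular": [0,0,0],"hand": 0.6}

```text
time_s: 15.82
position: [0.4937, 0.0637, 0.1274]
ee_rot: [-1.123, -2.932, 0.0]
wrist_force: [0.9, -0.0, -0.3]
finger_gap: 0.6
```

Call:
drive_tool:
  steps:
    - {"travel": [0,0,0.8],"angular": [0,0,0],"hand": 0.6}
    - {"travel": [0,0,0.9],"angular": [0,0,0],"hand": 0.6}
    - {"travel": [0,0,0.9],"angular": [0,0,0],"hand": 0.6}
    - {"travel": [0,0,0.9],"angular": [0,0,0],"hand": 0.6}
    - {"travel": [0,0,0.5],"angular": [0,0,0],"hand": 0.6}

```text
time_s: 16.23
position: [0.4959, 0.0636, 0.2519]
ee_rot: [1.122, 2.93, 0.003]
wrist_force: [0.3, -0.5, -0.2]
finger_gap: 0.602
```

Call:
drive_tool:
  steps:
    - {"travel": [-0.7,0,0.3],"angular": [0,0,0],"hand": 0.6}
    - {"travel": [-0.7,0,0],"angular": [0,0,0],"hand": 0.6}
    - {"travel": [-0.7,0,0],"angular": [0,0,0],"hand": 0.6}
    - {"travel": [0,0,0],"angular": [0,0,0],"hand": 0.6}
    - {"travel": [0,0,0],"angular": [0,0,0],"hand": 0.6}

```text
time_s: 16.65
position: [0.4307, 0.0636, 0.2575]
ee_rot: [1.124, 2.933, 0.001]
wrist_force: [0.8, 0.5, 0.1]
finger_gap: 0.594
```

```bash
python3 s.py; python3 - <<'E'
from h import *
a=camera("wrist");t=camera("top");save(a,"a.png");
w=cv2.resize(a["image"],None,fx=1.25,fy=1.25)[:300]; 
k=cv2.resize(t["image"][165:255,275:395],None,fx=3.3,fy=3.3,interpolation=cv2.INTER_CUBIC)
k=cv2.copyMakeBorder(k,0,0,0,800-k.shape[1],cv2.BORDER_CONSTANT)
cv2.imwrite("pics/end.png",np.vstack([w,k])[:600,:,::-1])
E
```

```text
16.65 pos [0.4307 0.0636 0.2575] yaw 138.08240050831333 F [0.7811 0.5433 0.0778] M [ 0.0332 -0.0205 -0.0586] gap 0.5941091345549785 qv 0.034633644679001194
```

View pics/end.png

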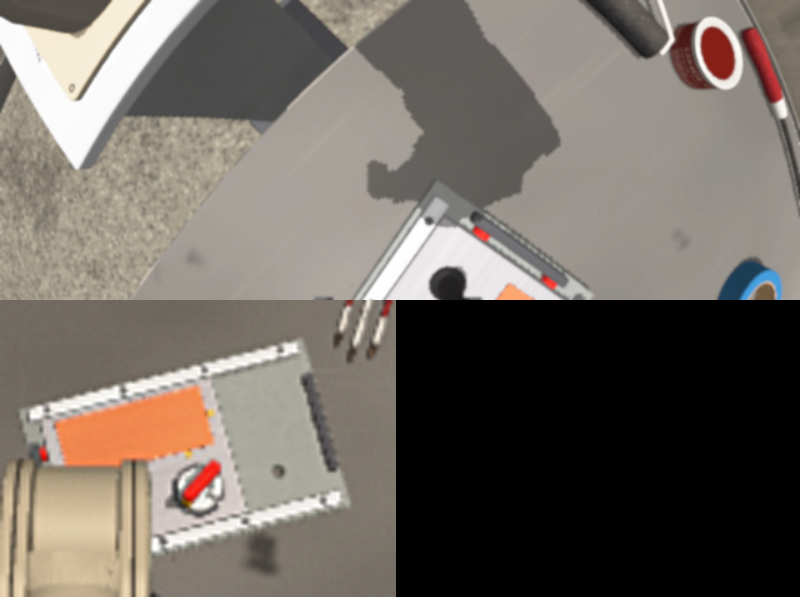

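In the wrist view the carriage's end edge is against the red bumpers at (480,235) and (550,282). The top view shows the knob still twisted and the tins undisturbed. I'll run one numeric check of the travel, then hand in.

```bash
python3 - <<'E'
from h import *
t=camera("top")
k=atz(t,(275+202/3.3-.5,165+(482-300)/3.3-.5),.12);d=k[:2]-np.array([.5385,-.1215])
print(k,np.linalg.norm(d),np.degrees(np.arctan2(d[1],d[0])))
a=np.radians(104.1)
if d@[np.cos(a),np.sin(a)]>.083: print(finish_job())
E
```

```text
[ 0.5155 -0.035   0.12  ] 0.08952861722793846 104.89099563651946
the job is handed in; nothing more can be done
None
```

The plunger is parked in its rest notch, the carriage is against the red bumpers, and I handed the job in at about 17 s of the 72 s. `finish_job` gives no verdict, so the results below are my own checks.

- **Parking the plunger:** I lifted the knob about 15 mm and twisted it clockwise until the stop showed about 0.23 N·m. The first lowering stuck on stop friction, with torque reaching about 0.31 N·m. I eased the twist back about 1.2°, and it then settled at about 10.8 mm lift with the spring load off the tool. After release, wrist force was about 0 and the wrist picture showed the key in the yellow notch.
- **Sliding the carriage:** I slid it by the post until the force rose and motion stalled at about 92 mm of tool travel, including play. I then let go and backed off.
- **Final checks:** The top camera gave 89.5 mm of carriage travel at a heading of 104.9°, against 90 mm and about 104° expected. The wrist picture showed the carriage edge at both bumpers. The top view showed the knob still twisted.
- **Not checked:** I did not measure the plunger lift again after the slide. The red tin looked undisturbed, but the blue tin and jar were outside my last pictures. I felt no contact with any of them.

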